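# Draw the gate pin and let the burnishing balls into the cup

### The arm

A 7-joint arm with a two-finger parallel gripper is mounted at the origin on a cart in front of the work surface, level with it; the furniture and walls round the work are solid. World frame = base frame: x ahead of the robot, y to its left, z up, the work surface at z = 0. Lengths are in m, angles in rad, forces in N, time in s.
With the tool pointing down it reaches from about 0.4 to 0.85 m from the base axis. Payload 4.5 kg.
Tool frame: the origin (TCP) lies at the very end of the fingers, on their centre line; the grasp point (between the pads) lies 19 mm behind it; x points along the fingers, y is the direction in which the jaws open and shut, and the axes are right-handed (so a half turn about x gives the same grasp; the last joint's range is limited). The gripper opens to 85 mm and grips with 20 to 120 N. Pads are 22 mm wide; open, the fingers measure 114 mm over their backs; the gripper's body (76 mm by 85 mm) begins 54 mm behind the grasp point. The pads swing forward as they close: fully open they stand 13 mm farther back than shut.
Start: joints at [1.269, 0.689, -0.195, 1.565, 0.157, 0.902, -0.215], TCP at [0.206, -0.59, 0.231] pointing down, gripper open.
Joint ranges: [-3.01, 3.01], [-0.46, 2.08], [-1.47, 1.51], [0.13, 2.56], [-1, 4.14], [0.04, 2.09], [-2.66, 2.66]. Speed limits (rad/s): [2.57, 2.57, 3.14, 3.14, 3.14, 3.14, 3.14].

### API

Orientations are given as a unit quaternion [w, x, y, z].
In Python, from plant import arm gives the robot as it stands.
- The arm moves only by the tool carry_out, never from a script. Its argument "motion" is a list that holds one entry, the list of rows, each a list of 6 numbers: the shift along the tool's x, y, z in mm, then the turn, a rotation vector about the tool's x, y, z in rad. A call has 1 to 8 rows; each row is the pose to reach, as a shift and turn from the pose commanded when the call began, along the tool's axes at that moment; what a row does not reach only later rows make up. A row lasts 1/10 s, in which the tool goes at most 50 mm and 8.59 degrees, less where a joint would pass 70% of its speed; a pose out of reach is approached as far as the arm can. A call with a gripper value outside its range is refused whole. "grip" is the finger opening in mm, from 0 to 85.4, set as the call begins (left out, the last holds). The fingers move at their own pace and stop on an object; the grip force is fixed at half the most. Time passes only in rows, so rows that repeat a pose let the fingers close. It gives the time, the measured TCP pose, the force and the opening at its end, in the units of the state.
- arm.get_obs(): the state, without advancing time (a new reading comes with each control period).
- arm.get_image(name): name is "scene" or "top"; returns (picture, depth): 400x640x3 uint8, red, green, blue; 400x640 float32, m along the optical axis (not along the pixel's ray), 0 where there is no reading.
- arm.camera_params(name): a dict with "K" (3x3 intrinsics, pixels), "D" ([k1, k2, p1, p2, k3] as OpenCV has them; the pictures are not rectified), "R" (3x3) and "t" (3): a world point X has camera coordinates R X + t. Camera axes: x right, y down, z forward; pixel columns grow to the right and rows downward; lengths in m; the calibration is good to about 2 mm. A picture is of the moment at which its call begins. camera_params takes no time and is no camera call.
- arm.hand_in(): hands the job in, once; it reports no verdict.
Trained networks look in the newest picture that a camera, given by its name, has taken for a name from the list of things; names that differ only in an ending like _2 or _b are one class to them, and where a whole thing is asked for, a point or a joint stands for the part that bears it (a point fixed in the world has none). Each returns a list of dicts, best first, with "confidence" (0 to 1); they miss things now and then, are a little off and sometimes report something else, mostly with a low value. They report only what shows in the picture. A call takes as long as a camera call. They do not tell look-alikes from the thing itself.
- arm.boxes_of(camera, target): "box" ([left, top, right, bottom] in pixels, round what is visible of it).
- arm.regions_of(camera, target): "pixels" (400x640 bool, what is visible of it) and "box" ([left, top, right, bottom] in pixels, round what is visible of it).
- arm.spot_point(camera, target): "location" ([row, column] in pixels: a listed point, or the origin of a listed thing).
The state is a dict: "t": time; "qpos": joint angles; "qd": joint speeds; "joint_torque": joint torques, N m; "position": TCP position; "tool_rot": TCP orientation; "force": force on the tool from outside, world axes, zero at the start; "moment": the same for the moment, N m; "grip_width": opening from 0.0 (shut) to 1.0 (fully open).
Only numpy, scipy, OpenCV 4.12 (cv2) and the standard library are available. Lean on these libraries where they do the work, as an engineer would, in place of code of your own. Each camera call takes 0.05 s, during which the arm holds its last target. There are 200 camera calls.

### The job

Fill the brass cup with the four steel burnishing balls waiting in the blue ball feeder: stand the cup upright on the bench centred under the feeder's spout and let go of it, then take the red knob of the gate pin and draw the pin straight up about 30 mm, so that its foot is clear of the balls but stays inside its bore. Finish still holding the pin there, steady and upright, with all four balls in the cup. Never pull the pin right out, and leave the other things on the bench where they are.

Things in the scene. Friction and masses are not known exactly. Their poses are not given: they have to be found in the camera images.
- feeder: Fixed ball feeder: steel chute (25 mm wide outside, channel 17 mm) on a blue stand. Origin on the bench (z = 0) below the gate pin; +z up, the balls run toward -x. The chute falls 8 degrees from x = +74 mm to the spout at x = -85 mm; floor 80 mm high at the pin. Foot plate x -32 to +88 mm, 80 mm wide, 8 mm high. At x = 0 an aluminium bridge, 36 x 41 mm, 103 to 143 mm high, guides the pin.
- spout (a point): Centre of the spout's open underside, 60 mm above the bench, at (-85, 0, 60) mm in the feeder's frame. The balls drop straight down from it. The spout's walls are 60 to 82 mm high, x -99 to -71 mm, y -12.5 to +12.5 mm. Nothing of the feeder is beneath it; nothing taller than 90 mm is nearer than 60 mm.
- bore_top (a point): Centre of the upper mouth of the vertical bore (13 mm wide, 40 mm long), on top of the bridge, 143 mm above the bench.
- gate_pin: Loose steel pin upright in the bore, 0.12 kg. Origin: centre of its foot; z up along it. Shaft 12 mm thick, 61 mm long; then a collar 20 mm across, 5 mm high, resting on the bridge while down; then a red knob 18 mm across, 30 mm high. Down, its foot is 82 mm above the bench and bars the chute; raised over 15 mm it lets the balls out; raised 61 mm it leaves the bore. Let go, it falls shut.
- pin_knob (a point): Middle of the red knob: on the pin's axis, 81 mm above its foot, 20 mm above the underside of the collar.
- cup: Loose straight-sided brass cup, 60 mm across outside, 55 mm inside, 52 mm high, 0.12 kg, empty, upright, its floor raised a little in the middle. Origin at the centre of its underside. It slides in under the spout from the front (the feeder's -x side).
- ball0: Steel burnishing ball, 14 mm across, 11 g, origin at its centre; lies in the chute behind the gate pin.
- ball1: Steel burnishing ball, 14 mm across, 11 g, origin at its centre; lies in the chute behind the gate pin.
- ball2: Steel burnishing ball, 14 mm across, 11 g, origin at its centre; lies in the chute behind the gate pin.
- ball3: Steel burnishing ball, 14 mm across, 11 g, origin at its centre; lies in the chute behind the gate pin.
- solder_tin: Bystander: round flat tin with green lid, 65 mm across, 21 mm high, origin at the centre of its underside.
- wax_box: Bystander: blue and grey box 41 x 110 x 32 mm, to the left.
- side_cutters: Bystander: green-handled side cutters, 44 x 122 x 12 mm, at the far right.
- pencil: Bystander: pencil 7 x 109 x 8 mm, at the back right.
Mind the look-alikes: they are no part of the job. Of the things that look like the cup, take the one that is farthest to the robot's right at the start.

How it is judged:
By the outcome, as a careful person would: the job done as asked, in the order asked, and still so for the second after the job is handed in, while the arm keeps its last pose, push and grip.
It also fails if it takes over 51 s, if anything falls off the work surface, if the arm or the gripper's body presses on something with over 40 N, if the wrist force passes 120 N, or if a joint passes its speed limit or range.

## Working session

There is one attempt and no reset: what is moved stays moved. The work goes in short steps, Python scripts to look and compute and a tool call to move; the robot and the scene stay as the last step left them, time stands still between calls to the robot, and variables do not carry over. Pictures are saved under pics/ and viewed, about 8 in all and at most 12, crops included, and the job is handed in when it is done.

Besides the shell and the picture viewer there is one more tool, called in YAML: its name, and indented under it one key for each argument. carry_out: Moves the arm, as the interface text tells. Its arguments: {"type":"object","properties":{"motion":{"type":"array"},"grip":{"type":"number"}},"required":["motion"]}

```bash
mkdir -p pics; ls; cat > h.py <<'E'
import numpy as np, cv2
from plant import arm
def world(cam,px,depth):  # px Nx2 (col,row), depth N
    c=arm.camera_params(cam);K,D,R,t=[np.array(c[k],float) for k in("K","D","R","t")]
    u=cv2.undistortPoints(np.array(px,float).reshape(-1,1,2),K,D).reshape(-1,2)
    d=np.array(depth,float).reshape(-1,1)
    return (np.hstack([u*d,d])-t.ravel())@R
def proj(cam,X):
    c=arm.camera_params(cam);K,D,R,t=[np.array(c[k],float) for k in("K","D","R","t")]
    return cv2.projectPoints(np.array(X,float).reshape(-1,1,3),cv2.Rodrigues(R)[0],t,K,D)[0].reshape(-1,2)
def cloud(cam,dep,mask):
    r,c=np.nonzero(mask&(dep>0)); return world(cam,np.c_[c,r],dep[r,c])
E
python3 - <<'E'
from h import *
np.set_printoptions(precision=4,suppress=True)
o=arm.get_obs();print(o['t'],o['position'],o['tool_rot'],o['grip_width'])
for cam in("scene","top"):
    im,d=arm.get_image(cam); cv2.imwrite(f"pics/{cam}0.png",im[:,:,::-1]); np.savez(f"{cam}0",im=im,d=d)
    for n in("cup","feeder","gate_pin","solder_tin"):
        for r in arm.regions_of(cam,n)[:4]:
            P=cloud(cam,d,r['pixels'])
            print(cam,n,round(r['confidence'],2),np.round(r['box']),len(P),P.min(0) if len(P) else'',P.max(0) if len(P) else'')
    for n in("spout","bore_top","pin_knob","feeder"):
        for r in arm.spot_point(cam,n)[:2]: print(cam,n,r['confidence'],r['location'])
print(arm.get_obs()['t'])
E
```

```text
pics
0.0 [ 0.2057 -0.5895  0.2305] [-0.1176 -0.697  -0.1189  0.6973] 1.0017242277655423
scene cup 0.79 [285. 220. 295. 230.] 179 [0.5171 0.072  0.0051] [0.5817 0.135  0.0537]
scene cup 0.78 [251. 221. 262. 237.] 209 [0.3977 0.1613 0.0008] [0.46   0.2297 0.0539]
scene cup 0.46 [257. 213. 272. 229.] 168 [ 0.4497  0.1735 -0.0043] [0.5479 0.2628 0.0543]
scene feeder 0.96 [324. 203. 365. 243.] 782 [ 0.5324 -0.1537 -0.002 ] [0.7929 0.0104 0.1451]
scene solder_tin 0.72 [348. 269. 369. 285.] 230 [ 0.3938 -0.3537 -0.0036] [ 0.4689 -0.2748  0.0231]
scene spout 0.76 [232.1, 330.7]
scene bore_top 0.65 [205.7, 346.2]
scene pin_knob 0.63 [201.1, 344.4]
scene feeder 0.94 [237.3, 343.6]
top cup 0.86 [233. 255. 255. 274.] 321 [ 0.338   0.1632 -0.8963] [0.4588 0.3745 0.0566]
top cup 0.81 [221. 228. 243. 246.] 285 [ 0.4748  0.201  -0.873 ] [0.5413 0.3894 0.0544]
top cup 0.63 [261. 216. 282. 234.] 270 [ 0.5215  0.0725 -0.0053] [0.5776 0.1297 0.0566]
top feeder 0.6 [322. 169. 344. 226.] 924 [ 0.5382 -0.1539 -0.0095] [ 0.7278 -0.067   0.1823]
top solder_tin 0.55 [394. 250. 409. 271.] 274 [ 0.4013 -0.351   0.0102] [ 0.4615 -0.2895  0.0289]
top spout 0.79 [221.6, 333.6]
top bore_top 0.89 [193.8, 338.6]
top pin_knob 0.53 [190.1, 340.2]
top feeder 0.7 [197.2, 335.5]
top feeder 0.28 [200.4, 448.2]
0.9
```

```bash
python3 - <<'E'
from h import *
a=cv2.imread("pics/scene0.png")[170:310,220:420];b=cv2.imread("pics/top0.png")[140:290,200:480]
cv2.imwrite("pics/s1.png",cv2.resize(a,None,fx=4,fy=4,interpolation=cv2.INTER_CUBIC))
cv2.imwrite("pics/t1.png",cv2.resize(b,None,fx=2.8,fy=2.8,interpolation=cv2.INTER_CUBIC))
np.set_printoptions(precision=4,suppress=True)
S=np.load("top0.npz");d=S['d']
m=np.zeros(d.shape,bool);m[150:285,200:480]=1
P=cloud("top",d,m)
for n,z0,z1,box in(("bridge",.135,.15,(.5,.8,-.2,.05)),("knob",.155,.2,(.5,.8,-.2,.05)),("chute",.06,.1,(.45,.85,-.2,.05)),("cupR",.047,.06,(.5,.6,.05,.16)),("tin",.015,.03,(.38,.48,-.37,-.27))):
    q=P[(P[:,2]>z0)&(P[:,2]<z1)&(P[:,0]>box[0])&(P[:,0]<box[1])&(P[:,1]>box[2])&(P[:,1]<box[3])]
    if len(q)<4: print(n,len(q));continue
    r=cv2.minAreaRect((q[:,:2]*1000).astype(np.float32)); print(n,len(q),q.mean(0),r,(q.min(0)+q.max(0))/2)
    if n=="chute":
        c=q[:,:2]-q[:,:2].mean(0);u=np.linalg.svd(c)[2][0];print("axis",u,np.degrees(np.arctan2(u[1],u[0])))
        s=c@u; print(s.min(),s.max())
E
```

```text
bridge 116 [ 0.6324 -0.1076  0.1413] ((633.5053100585938, -107.97113037109375), (37.459861755371094, 34.42643737792969), 87.70144653320312) [ 0.6333 -0.1081  0.1422]
knob 33 [ 0.6343 -0.1083  0.1736] ((634.37451171875, -108.01029205322266), (17.283716201782227, 15.361988067626953), 31.760818481445312) [ 0.6347 -0.1089  0.1709]
chute 293 [ 0.6172 -0.1082  0.0824] ((620.587158203125, -107.44953918457031), (170.32733154296875, 36.820037841796875), 1.9199535846710205) [ 0.6208 -0.1076  0.0803]
axis [-0.999   0.0451] 177.4167570118475
-0.08901331378915174 0.08147134798661541
cupR 45 [0.5468 0.1035 0.0508] ((549.4146728515625, 101.726318359375), (56.03659439086914, 55.711639404296875), 88.22266387939453) [0.5495 0.1017 0.0521]
tin 251 [ 0.4309 -0.3209  0.02  ] ((431.3759460449219, -319.69073486328125), (59.62017059326172, 60.562294006347656), 22.668420791625977) [ 0.4298 -0.3202  0.0219]
```

View pics/s1.png

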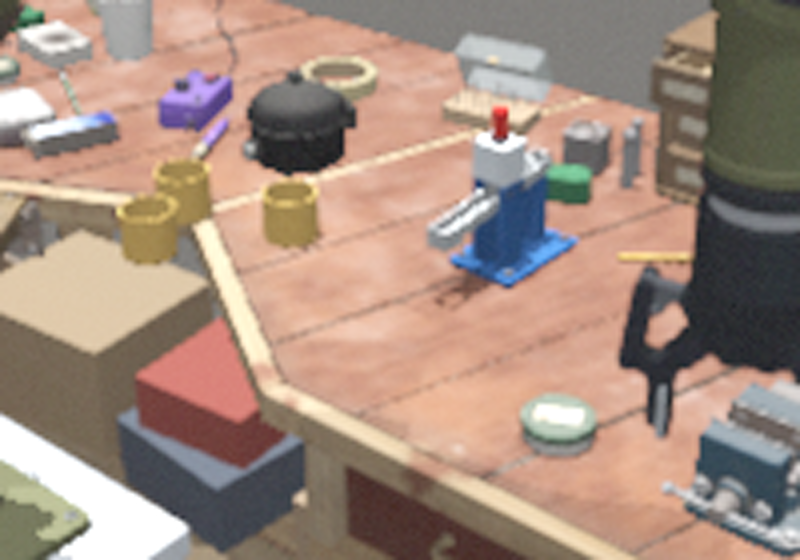

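View pics/t1.png

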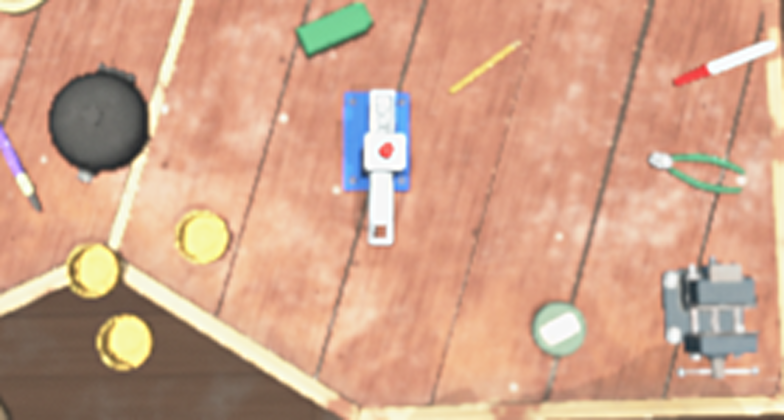

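```bash
python3 - <<'E'
from h import *
np.set_printoptions(precision=4,suppress=True)
S=np.load("top0.npz");d=S['d'];im=S['im'].astype(int)
m=np.zeros(d.shape,bool);m[150:285,300:360]=1
P=cloud("top",d,m)
def sel(x0,x1,z0,z1): return P[(P[:,0]>x0)&(P[:,0]<x1)&(P[:,2]>z0)&(P[:,2]<z1)&(abs(P[:,1]+.108)<.025)]
for x0 in np.arange(.53,.72,.015):
    q=sel(x0,x0+.015,.055,.11)
    if len(q): print(round(x0,3),len(q),q[:,1].min(),q[:,1].max(),q[:,1].mean(),q[:,2].mean())
blue=(im[...,2]>im[...,0]+50)&m
r,c=np.nonzero(blue);Q=world("top",np.c_[c,r],d[r,c]);Q=Q[(Q[:,2]<.02)&(Q[:,2]>-.01)]
print("plate",cv2.minAreaRect((Q[:,:2]*1000).astype(np.float32)))
# knob / cup by rays from both cams
def ray(cam,uv,z):
    c=arm.camera_params(cam);R,t=np.array(c["R"]),np.array(c["t"]).ravel();C=-R.T@t
    v=world(cam,[uv],[1.])[0]-C;return C+v*(z-C[2])/v[2]
for cam,l in(("scene",[[232.1,330.7,.06],[205.7,346.2,.143],[201.1,344.4,.163]]),("top",[[221.6,333.6,.06],[193.8,338.6,.143],[190.1,340.2,.163]])):
    for r_,c_,z in l: print(cam,ray(cam,[c_,r_],z))
for cam in("scene","top"):
    S=np.load(cam+"0.npz");i=S['im'].astype(int);red=(i[...,0]>130)&(i[...,1]<70)&(i[...,2]<70);red[:,:320]=0;red[:,365:]=0;red[:170]=0;red[225:]=0
    r,c=np.nonzero(red);print(cam,len(r),r.min(),r.max(),c.min(),c.max(),ray(cam,[c.mean(),r.mean()],.163 if cam=="scene" else .172))
    R=cloud(cam,S['d'],red);print(np.median(R,0))
C=cloud("scene",np.load("scene0.npz")['d'],np.pad(np.ones((30,25),bool),((212,158),(278,337))))
C=C[(C[:,2]>.012)&(C[:,2]<.06)&(C[:,0]<.6)];print("cup scene",C.min(0),C.max(0))
print(arm.get_obs()['t'])
E
```

```text
0.53 18 -0.11646483798375885 -0.09372376758739627 -0.10664964100499422 0.07425811363322411
0.545 19 -0.11695096836488997 -0.09397053144619699 -0.10526222386331377 0.07608189779126757
0.56 40 -0.11732093716603427 -0.09448921745471846 -0.10646219703799153 0.07370593695412797
0.575 36 -0.1176358394015158 -0.09469029474831257 -0.10661058663222109 0.07654843875689947
0.59 37 -0.11816514735603052 -0.09517129846749892 -0.10747802661525693 0.07708160670185303
0.605 49 -0.1261085293170889 -0.08820830689243045 -0.10690797863911675 0.08344835807591539
0.62 4 -0.08848553544905917 -0.08826939069208917 -0.08840506407615369 0.09415985401569943
0.635 5 -0.0889976919304651 -0.0888940487342432 -0.088947836305011 0.10470689604820924
0.65 17 -0.12203151980190995 -0.0891250862133249 -0.10959310906547176 0.09529672772355897
0.665 39 -0.1225046609431046 -0.09983868982723336 -0.11145730237584921 0.09389795278004455
0.68 39 -0.12302568283114645 -0.10010120920367915 -0.11152276338073915 0.0948032108504923
0.695 33 -0.12313184766925342 -0.10047283567352862 -0.11239596492076667 0.09393441845009493
plate ((664.1654052734375, -109.25715637207031), (75.82038879394531, 118.75896453857422), 88.408935546875)
scene [ 0.5398 -0.1138  0.06  ]
scene [ 0.6289 -0.1217  0.143 ]
scene [ 0.6243 -0.1157  0.163 ]
top [ 0.5536 -0.1008  0.06  ]
top [ 0.635  -0.1129  0.143 ]
top [ 0.644  -0.1165  0.163 ]
scene 16 198 203 344 346 [ 0.63   -0.1139  0.163 ]
[ 0.631  -0.1137  0.1621]Traceback (most recent call last):
  File "<stdin>", line 21, in <module>
    return umr_minimum(a, axis, None, out, keepdims, initial, where)
ValueError: zero-size array to reduction operation minimum which has no identity
```

carry_out:
  motion:
    - [[-30,0,0,0,0,0],[-30,0,0,0,0,0]]

```text
t: 1.1
position: [0.207, -0.5922, 0.2647]
tool_rot: [0.12, 0.698, 0.116, -0.697]
force: [0.4, -0.4, 0.5]
grip_width: 0.998
```

```bash
cat >> h.py <<'E'
from scipy.spatial.transform import Rotation as Ro
def Rt(yaw,th,s=1):  # heading yaw deg, th deg below horizontal, tool y horizontal
    a,b=np.radians([yaw,th]);x=np.array([np.cos(a)*np.cos(b),np.sin(a)*np.cos(b),-np.sin(b)])
    y=s*np.array([-np.sin(a),np.cos(a),0]);return np.c_[x,y,np.cross(x,y)]
def rel(p,R,p0=None,R0=None):
    o=arm.get_obs()
    if p0 is None:
        q=o['tool_rot'];R0=Ro.from_quat([q[1],q[2],q[3],q[0]]).as_matrix();p0=o['position']
    return np.round((np.array(p)-p0)@R0*1000,1),np.round(Ro.from_matrix(R0.T@R).as_rotvec(),3)
E
python3 - <<'E'
from h import *
np.set_printoptions(precision=3,suppress=True)
o=arm.get_obs();q=o['tool_rot'];print(Ro.from_quat([q[1],q[2],q[3],q[0]]).as_matrix(),o['qpos'])
for s in(1,-1): print(rel([.40,-.35,.30],Rt(-2,90,s)),rel([.45,.10,.25],Rt(-2,90,s)),rel([.45,.10,.25],Rt(-2,45,s)))
E
```

```text
[[ 0.003  0.329 -0.944]
 [-0.006 -0.944 -0.329]
 [-1.     0.007 -0.001]] [ 1.271  0.654 -0.2    1.525  0.147  0.971 -0.206]
(array([ -36.3, -164.9, -262. ]), array([-2.771,  0.009, -0.003])) (array([  11. , -573.7, -457.4]), array([-2.771,  0.009, -0.003])) (array([  11. , -573.7, -457.4]), array([-2.579, -0.191,  1.065]))
(array([ -36.3, -164.9, -262. ]), array([ 0.37 , -0.002, -0.007])) (array([  11. , -573.7, -457.4]), array([ 0.37 , -0.002, -0.007])) (array([  11. , -573.7, -457.4]), array([0.354, 0.774, 0.139]))
```

carry_out:
  motion:
    - [[-1,-26,-37,0.05,0,0],[-2,-51,-74,0.1,0,0],[-3,-77,-111,0.15,0,0],[-4,-103,-149,0.2,0,0],[-4,-128,-186,0.25,0,0],[-5,-154,-223,0.3,0,0],[-6,-180,-260,0.34,0,0],[-6,-205,-297,0.37,0,0]]

```text
t: 1.9
position: [0.4198, -0.297, 0.2675]
tool_rot: [-0.012, 0.707, -0.013, -0.707]
force: [-0.1, -0.8, 0.0]
grip_width: 0.997
```

```bash
python3 - <<'E'
from h import *
o=arm.get_obs();print(o['qpos'],o['qd'],o['position'])
print(rel([.44,.10,.24],Rt(-2,45,-1)))
E
```

```text
[ 0.58117841  0.49329139 -0.08513808  1.85412304  0.05645046  0.7957799
 -1.13967754] [-0.93349793 -0.0053193   0.10138727  0.01069944 -0.06409784 -0.02247203
 -1.07985149] [ 0.41981045 -0.29704494  0.26747239]
(array([  27.3, -397.5,   -6.1]), array([-0.   ,  0.785, -0.001]))
```

carry_out:
  motion:
    - [[3,-45,-1,0,0.05,0],[7,-90,-2,0,0.1,0],[10,-135,-2,0,0.2,0],[14,-180,-3,0,0.3,0],[17,-225,-4,0,0.4,0],[20,-270,-4,0,0.5,0],[24,-315,-5,0,0.6,0],[26,-355,-6,0,0.69,0]]

```text
t: 2.7
position: [0.4418, -0.0478, 0.2871]
tool_rot: [-0.002, 0.845, -0.021, -0.534]
force: [-0.3, -0.2, -0.3]
grip_width: 1.0
```

```bash
python3 - <<'E'
from h import *
o=arm.get_obs();print(o['qpos'],o['position'])
for p in ([.44,.10,.20],[.44,.10,.14]): print(rel(p,Rt(-2,45,-1)))
E
```

```text
[-0.06428098  0.24618748  0.04377668  2.41336039  0.67929957  0.05174653
 -2.30007683] [ 0.44181365 -0.04780279  0.28710706]
(array([  73. , -149.2,   42.9]), array([ 0.008,  0.342, -0.017]))
(array([ 127.2, -150.3,   68.7]), array([ 0.008,  0.342, -0.017]))
```

```bash
python3 - <<'E'
from h import *
S=np.load("top0.npz");d=S['d']
m=np.zeros(d.shape,bool);m[150:285,300:360]=1
P=cloud("top",d,m);P=P[abs(P[:,1]+.108)<.03]
for x0 in np.arange(.53,.63,.01):
    q=P[(P[:,0]>x0)&(P[:,0]<x0+.01)];print(round(x0,3),np.round(np.sort(q[:,2])[-4:],3))
print(rel([.55,.10,.2],Rt(-2,90,-1)), rel([.55,.10,.2],Rt(-2,85,-1)))
E
```

```text
0.53 [0.082 0.082 0.083 0.083]
0.54 [0.081 0.081 0.082 0.083]
0.55 [0.083 0.083 0.083 0.087]
0.56 [0.081 0.082 0.082 0.084]
0.57 [0.082 0.083 0.084 0.085]
0.58 [0.083 0.085 0.086 0.086]
0.59 [0.085 0.086 0.087 0.088]
0.6 [0.087 0.088 0.089 0.092]
0.61 [0.143 0.144 0.145 0.145]
0.62 [0.171 0.174 0.175 0.176]
(array([ 120.2, -153.4,  -56.4]), array([ 0.001, -0.444, -0.019])) (array([ 120.2, -153.4,  -56.4]), array([ 0.002, -0.356, -0.019]))
```

carry_out:
  motion:
    - [[24,-30,-11,0,-0.07,0],[48,-61,-22,0,-0.14,0],[72,-92,-34,0,-0.21,0],[96,-123,-45,0,-0.29,0],[120,-153,-56,0.002,-0.356,-0.019],[120,-153,-56,0.002,-0.356,-0.019],[120,-153,-56,0.002,-0.356,-0.019]]

```text
t: 3.4
position: [0.5494, 0.0996, 0.1986]
tool_rot: [-0.011, 0.737, -0.012, -0.676]
force: [-0.0, -1.3, 0.4]
grip_width: 1.002
```

```bash
python3 - <<'E'
from h import *
o=arm.get_obs();print(o['qpos'],o['position'],o['qd'])
print(rel([.551,.102,.022],Rt(-2,85,-1)),rel([.551,.102,.082],Rt(-2,85,-1)))
im,d=arm.get_image("scene");a=im[150:300,200:400,::-1]
cv2.imwrite("pics/s2.png",cv2.resize(a,None,fx=4,fy=4,interpolation=cv2.INTER_CUBIC))
E
```

```text
[-0.0843412   0.62408926 -0.31288693  1.88316316  0.3756222   0.6097682
 -2.24246982] [0.54943787 0.09955543 0.19860078] [ 0.00921052 -0.04780274  0.02463988  0.05239672  0.00421017  0.00236699
 -0.00079524]
(array([176.1,  -2.5,  13.6]), array([0.001, 0.002, 0.   ])) (array([116.3,  -2.5,   8.5]), array([0.001, 0.002, 0.   ]))
```

View pics/s2.png

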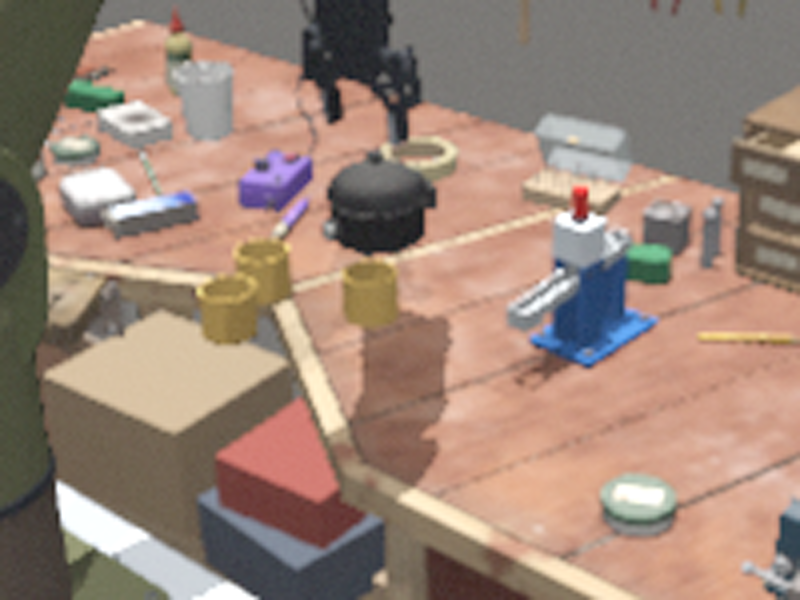

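carry_out:
  motion:
    - [[25,-2.5,2,0,0,0],[50,-2.5,4,0,0,0],[75,-2.5,6,0,0,0],[100,-2.5,7.5,0,0,0],[120,-2.5,9,0,0,0],[135,-2.5,10,0,0,0],[135,-2.5,10,0,0,0]]

```text
t: 4.15
position: [0.5495, 0.1004, 0.0637]
tool_rot: [-0.011, 0.736, -0.013, -0.677]
force: [0.7, -0.5, 0.6]
grip_width: 0.999
```

```bash
python3 - <<'E'
from h import *
o=arm.get_obs();print(o['qpos'],o['position'],o['force'])
print(rel([.551,.102,.022],Rt(-2,85,-1)))
im,d=arm.get_image("scene");a=im[150:300,200:400,::-1]
np.savez("scene2",im=im,d=d);im2,d2=arm.get_image("top");np.savez("top2",im=im2,d=d2)
cv2.imwrite("pics/c2.png",np.hstack([cv2.resize(x,(400,400),interpolation=cv2.INTER_CUBIC) for x in(im[170:250,250:330,::-1],im2[180:260,230:310,::-1])]))
E
```

```text
[-0.19331643  0.84024744 -0.14479327  1.97324389  0.50066562  0.28695276
 -2.36898839] [0.54946161 0.10044452 0.06374422] [ 0.68008071 -0.45494294  0.64758932]
(array([41.7, -1.7,  2. ]), array([ 0.001,  0.003, -0.002]))
```

View pics/c2.png

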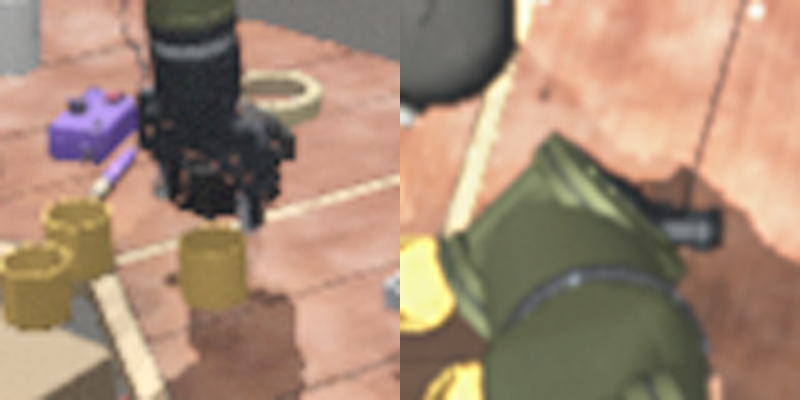

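carry_out:
  motion:
    - [[10,-1,0.5,0,0,0],[20,-1.7,1,0,0,0],[30,-1.7,1.5,0,0,0],[37,-1.7,2,0,0,0],[42,-1.7,2,0,0,0],[42,-1.7,2,0,0,0]]

```text
t: 4.85
position: [0.5526, 0.1034, 0.0214]
tool_rot: [-0.011, 0.737, -0.013, -0.676]
force: [0.0, -0.1, -0.9]
grip_width: 1.0
```

carry_out:
  motion:
    - [[0,0,0,0,0,0],[0,0,0,0,0,0],[0,0,0,0,0,0],[0,0,0,0,0,0],[0,0,0,0,0,0],[0,0,0,0,0,0]]
  grip: 40

```text
t: 5.45
position: [0.5534, 0.1036, 0.0231]
tool_rot: [-0.012, 0.737, -0.013, -0.675]
force: [-1.2, -0.6, 4.8]
grip_width: 0.674
```

```bash
python3 - <<'E'
from h import *
o=arm.get_obs();print(o['qpos'],o['position'],o['force'],o['grip_width'],rel([.551,.102,.022],Rt(-2,85,-1)))
im,d=arm.get_image("scene")
cv2.imwrite("pics/c3.png",cv2.resize(im[190:250,250:330,::-1],(640,480),interpolation=cv2.INTER_CUBIC))
E
```

```text
[-0.23008268  0.91599024 -0.08863906  1.97260666  0.52085507  0.19625067
 -2.39473206] [0.55335495 0.10359125 0.0231186 ] [-1.23809183 -0.59977305  4.83003546] 0.6736980027502388 (array([0.9, 1.7, 2.4]), array([ 0.001, -0.001,  0.   ]))
```

View pics/c3.png

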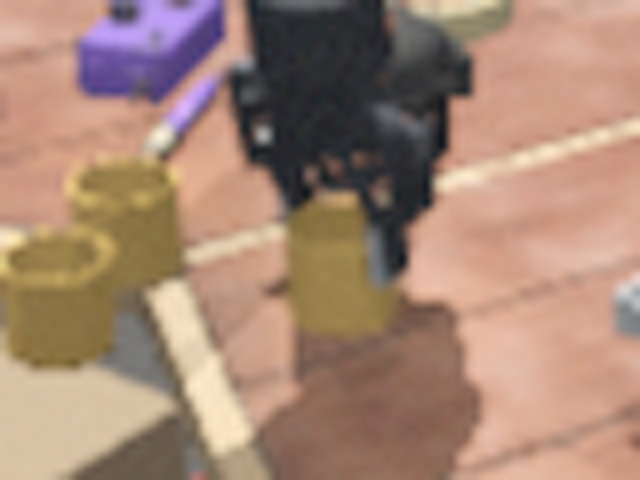

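```bash
python3 - <<'E'
from h import *
for p in([.553,.1035,.047],[.45,-.03,.047],[.45,-.104,.047]): print(rel(p,Rt(-2,85,-1)))
E
```

```text
(array([-23.8,   0.1,  -1.7]), array([ 0.001, -0.001,  0.   ]))
(array([-32.5, 137.1,  96.2]), array([ 0.001, -0.001,  0.   ]))
(array([-32.3, 211. ,  93.7]), array([ 0.001, -0.001,  0.   ]))
```

carry_out:
  motion:
    - [[-8,0,-0.5,0,0,0],[-16,0,-1,0,0,0],[-24,0,-1.7,0,0,0],[-25,25,16,0,0,0],[-27,53,36,0,0,0],[-29,81,56,0,0,0],[-31,109,76,0,0,0],[-32.5,137,96,0,0,0]]

```text
t: 6.3
position: [0.4623, -0.0295, 0.0578]
tool_rot: [-0.01, 0.73, -0.008, -0.683]
force: [1.4, 0.1, -1.7]
grip_width: 0.671
```

carry_out:
  motion:
    - [[0,25,-1,0,0,0],[0,50,-2,0,0,0],[0,74,-2.5,0,0,0],[0,74,-2.5,0,0,0],[0,74,-2.5,0,0,0]]

```text
t: 6.8
position: [0.4617, -0.1058, 0.0579]
tool_rot: [-0.013, 0.73, -0.012, -0.683]
force: [-0.5, 0.2, -1.5]
grip_width: 0.68
```

```bash
python3 - <<'E'
from h import *
np.set_printoptions(precision=4,suppress=True)
o=arm.get_obs();print(o['qpos'],o['position'],o['force'],o['grip_width'])
im,d=arm.get_image("scene");im2,d2=arm.get_image("top");np.savez("scene3",im=im,d=d);np.savez("top3",im=im2,d=d2)
for cam,D in(("scene",d),("top",d2)):
    for r in arm.regions_of(cam,"cup")[:4]:
        P=cloud(cam,D,r['pixels']);print(cam,round(r['confidence'],2),np.round(r['box']),np.percentile(P,[2,98],axis=0))
cv2.imwrite("pics/c4.png",np.hstack([cv2.resize(x,(400,400),interpolation=cv2.INTER_CUBIC) for x in(im[180:270,270:360,::-1],im2[170:280,280:390,::-1])]))
E
```

```text
[ 0.2343  0.8148 -0.1625  2.2057  1.0603  0.1268 -2.5333] [ 0.4617 -0.1058  0.0579] [-0.4555  0.1596 -1.4596] 0.6803788757914337
scene 0.65 [252. 220. 266. 237.] [[0.3997 0.1633 0.0019]
 [0.457  0.2246 0.053 ]]
scene 0.6 [259. 209. 271. 224.] [[0.4839 0.2001 0.0059]
 [0.542  0.2637 0.0524]]
scene 0.55 [311. 232. 323. 247.] [[ 0.4264 -0.1365  0.0374]
 [ 0.4825 -0.0789  0.0858]]
top 0.6 [230. 257. 252. 274.] [[ 0.4007  0.1642 -0.0067]
 [ 0.4558  0.223   0.0515]]
top 0.58 [224. 227. 242. 244.] [[ 0.4858  0.2018 -0.0029]
 [ 0.5389  0.2582  0.0516]]
```

View pics/c4.png

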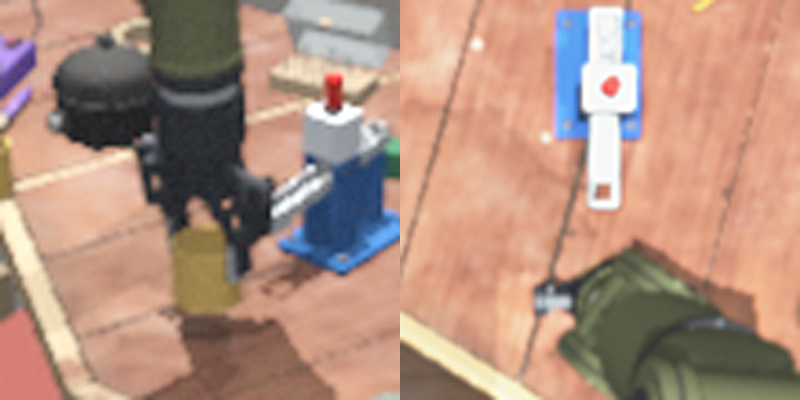

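```bash
python3 - <<'E'
from h import *
for p in([.497,-.103,.027],[.553,-.103,.027]): print(rel(p,Rt(-2,85,-1)))
E
```

```text
(array([ 32.8,  -2. , -33.3]), array([0.004, 0.023, 0.002]))
(array([ 36.4,  -3.8, -89.2]), array([0.004, 0.023, 0.002]))
```

carry_out:
  motion:
    - [[8,-0.5,-8,0,0.005,0],[16,-1,-16,0,0.01,0],[25,-1.5,-25,0,0.02,0],[32.8,-2,-33,0.004,0.023,0.002],[32.8,-2,-33,0.004,0.023,0.002],[32.8,-2,-33,0.004,0.023,0.002]]

```text
t: 7.6
position: [0.4963, -0.1042, 0.0264]
tool_rot: [-0.012, 0.737, -0.014, -0.676]
force: [-0.9, 0.6, -0.4]
grip_width: 0.675
```

```bash
python3 - <<'E'
from h import *
o=arm.get_obs();print(o['qpos'],o['position'],o['force'],o['grip_width'])
print(rel([.497,-.103,.027],Rt(-2,85,-1)),rel([.553,-.103,.027],Rt(-2,85,-1)))
E
```

```text
[ 0.17428678  0.88877744 -0.08749936  2.13693954  1.0956753   0.06890435
 -2.57811792] [ 0.49627265 -0.10424194  0.02637845] [-0.92615142  0.55956455 -0.40341863] 0.6748822546311577
(array([-0.6, -1.3, -0.7]), array([-0.002,  0.001, -0.001])) (array([  4.3,  -3.4, -56.5]), array([-0.002,  0.001, -0.001]))
```

carry_out:
  motion:
    - [[0.3,-1.5,-9,0,0,0],[1,-1.8,-18,0,0,0],[1.8,-2.2,-27,0,0,0],[2.5,-2.5,-36,0,0,0],[3.3,-2.9,-45,0,0,0],[4,-3.4,-52,0,0,0],[4.3,-3.4,-56.5,0,0,0],[4.3,-3.4,-56.5,0,0,0]]

```text
t: 8.4
position: [0.5535, -0.1033, 0.0275]
tool_rot: [-0.013, 0.737, -0.014, -0.675]
force: [-1.4, 0.3, -1.1]
grip_width: 0.673
```

```bash
python3 - <<'E'
from h import *
np.set_printoptions(precision=4,suppress=True)
o=arm.get_obs();print(o['qpos'],o['position'],o['force'],o['grip_width'])
print(rel([.553,-.103,.0231],Rt(-2,85,-1)))
im,d=arm.get_image("scene")
for n in("cup","feeder"):
    for r in arm.regions_of("scene",n)[:4]:
        P=cloud("scene",d,r['pixels']);print(n,round(r['confidence'],2),np.round(r['box']),np.percentile(P,[2,98],axis=0))
cv2.imwrite("pics/c5.png",cv2.resize(im[185:255,300:380,::-1],(640,560),interpolation=cv2.INTER_CUBIC))
E
```

```text
[ 0.3138  0.9257 -0.3492  1.9645  0.9719  0.33   -2.4319] [ 0.5535 -0.1033  0.0275] [-1.377   0.3449 -1.1434] 0.6730206758298117
(array([ 4.3, -0.3,  0.9]), array([-0.003, -0.   , -0.001]))
cup 0.81 [250. 219. 262. 236.] [[ 0.399   0.1632 -0.4603]
 [ 0.9211  0.8439  0.0521]]
cup 0.58 [325. 233. 340. 245.] [[ 0.5169 -0.134   0.0044]
 [ 0.574  -0.0765  0.0569]]
cup 0.47 [258. 210. 273. 229.] [[ 0.4584  0.194  -0.0006]
 [ 0.5434  0.2639  0.0526]]
feeder 0.71 [325. 203. 361. 241.] [[ 0.5362 -0.1479  0.0054]
 [ 0.7094 -0.0939  0.1435]]
```

View pics/c5.png

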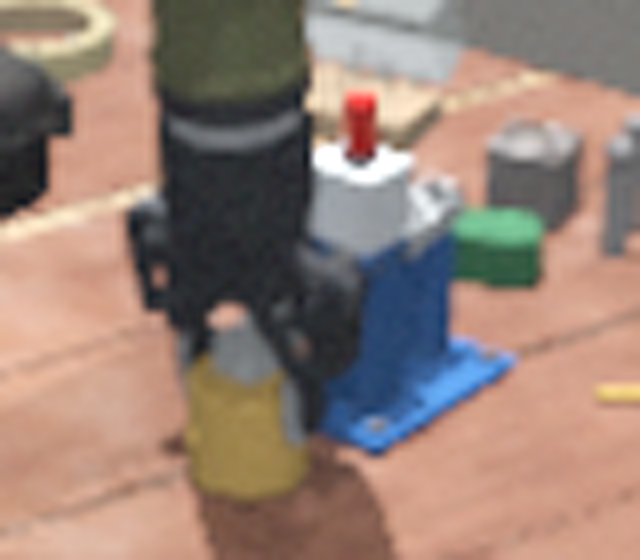

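carry_out:
  motion:
    - [[2,0,0.4,0,0,0],[4.3,0,0.8,0,0,0],[4.6,0,0.8,0,0,0],[4.6,0,0.8,0,0,0]]

```text
t: 8.95
position: [0.5524, -0.1032, 0.0231]
tool_rot: [-0.012, 0.737, -0.014, -0.676]
force: [-1.4, 0.7, 4.4]
grip_width: 0.676
```

carry_out:
  motion:
    - [[0,0,0,0,0,0],[0,0,0,0,0,0],[0,0,0,0,0,0],[0,0,0,0,0,0],[0,0,0,0,0,0],[0,0,0,0,0,0]]
  grip: 85

```text
t: 9.55
position: [0.5527, -0.1032, 0.0227]
tool_rot: [-0.013, 0.737, -0.014, -0.676]
force: [-0.7, -0.1, -0.2]
grip_width: 0.993
```

```bash
python3 - <<'E'
from h import *
o=arm.get_obs();print(o['qpos'],o['position'],o['force'],o['grip_width'])
for p in([.553,-.1033,.115],[.50,-.105,.26]): print(rel(p,Rt(-2,85,-1)))
E
```

```text
[ 0.3055767   0.93263397 -0.33547292  1.9670066   0.98215518  0.31615768
 -2.44261379] [ 0.55272514 -0.10316968  0.02270156] [-0.74560932 -0.06106145 -0.16957146] 0.992980258476142
(array([-91.9,   0.2,  -8.3]), array([-0.003,  0.   , -0.001]))
(array([-241. ,    3.9,   31.8]), array([-0.003,  0.   , -0.001]))
```

carry_out:
  motion:
    - [[-15,0,-1,0,0,0],[-35,0,-2,0,0,0],[-60,0,-3,0,0,0],[-92,0,-5,0,0,0],[-130,1,0,0,0,0],[-170,2,10,0,0,0],[-210,3,22,0,0,0],[-241,4,32,0,0,0]]

```text
t: 10.35
position: [0.4992, -0.105, 0.2621]
tool_rot: [-0.012, 0.737, -0.014, -0.675]
force: [0.3, -0.1, 0.3]
grip_width: 0.993
```

```bash
python3 - <<'E'
from h import *
np.set_printoptions(precision=4,suppress=True)
o=arm.get_obs();print(o['qpos'],o['position'],o['force'],o['grip_width'])
im,d=arm.get_image("scene")
for n in("cup","feeder"):
    for r in arm.regions_of("scene",n)[:4]:
        P=cloud("scene",d,r['pixels']);print(n,round(r['confidence'],2),np.round(r['box']),np.percentile(P,[2,98],axis=0))
for yaw in(-2,): print(rel([.634,-.1065,.24],Rt(yaw,90,-1)))
cv2.imwrite("pics/c6.png",cv2.resize(im[175:255,300:380,::-1],(560,560),interpolation=cv2.INTER_CUBIC))
E
```

```text
[ 0.6119  0.5451 -0.7656  1.9318  0.5491  0.7827 -2.0593] [ 0.4992 -0.105   0.2621] [ 0.2596 -0.1413  0.2728] 0.9930849730926747
cup 0.57 [323. 234. 341. 247.] [[ 0.5157 -0.1352  0.0048]
 [ 0.5757 -0.0774  0.053 ]]
cup 0.55 [257. 209. 273. 226.] [[0.4816 0.1993 0.004 ]
 [0.544  0.2631 0.0533]]
cup 0.55 [254. 219. 263. 239.] [[ 0.3995  0.1634 -0.4597]
 [ 0.9271  0.7967  0.0514]]
feeder 0.91 [324. 203. 361. 241.] [[ 0.5366 -0.1461  0.0007]
 [ 0.7045 -0.0525  0.1429]]
(array([  33.8,   -4.1, -131.2]), array([-0.003, -0.091, -0.002]))
```

View pics/c6.png

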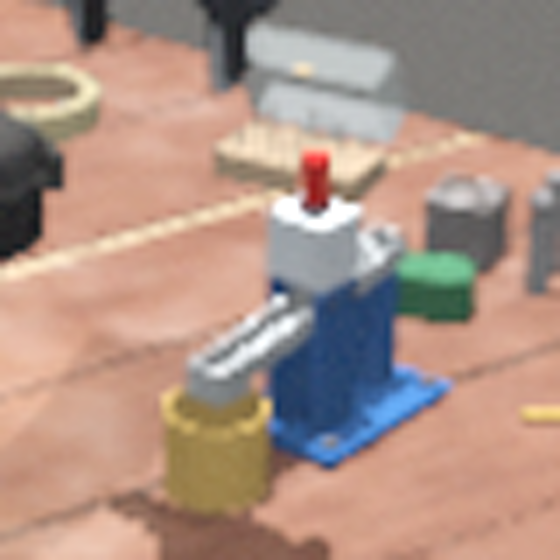

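carry_out:
  motion:
    - [[4,-0.5,-20,0,-0.01,0],[9,-1,-42,0,-0.025,0],[14,-1.6,-64,0,-0.04,0],[19,-2.3,-86,0,-0.055,0],[25,-3,-105,0,-0.07,0],[30,-3.6,-120,-0.003,-0.085,-0.002],[33.8,-4.1,-131.2,-0.003,-0.091,-0.002],[33.8,-4.1,-131.2,-0.003,-0.091,-0.002]]

```text
t: 11.3
position: [0.6341, -0.1057, 0.2352]
tool_rot: [0.013, -0.705, 0.011, 0.709]
force: [-0.7, -0.2, 0.8]
grip_width: 0.996
```

```bash
python3 - <<'E'
from h import *
np.set_printoptions(precision=4,suppress=True)
o=arm.get_obs();print(o['qpos'],o['position'],o['force'],o['grip_width'])
im,d=arm.get_image("scene");im2,d2=arm.get_image("top")
for r in arm.regions_of("top","cup")[:3]:
    P=cloud("top",d2,r['pixels']);print(round(r['confidence'],2),np.round(r['box']),np.percentile(P,[2,98],axis=0))
print(rel([.634,-.1065,.153],Rt(-2,90,-1)))
cv2.imwrite("pics/c7.png",np.hstack([cv2.resize(im[165:235,310:380,::-1],(400,400),interpolation=cv2.INTER_CUBIC),cv2.resize(im2[165:265,290:390,::-1],(400,400),interpolation=cv2.INTER_CUBIC)]))
E
```

```text
[ 0.4564  0.7895 -0.7118  1.4799  0.5488  1.0849 -1.9762] [ 0.6341 -0.1057  0.2352] [-0.6544 -0.2463  0.8011] 0.9961259841847602
0.86 [221. 229. 242. 247.] [[ 0.4857  0.2015 -0.0066]
 [ 0.5408  0.2584  0.0522]]
0.71 [232. 255. 251. 275.] [[ 0.3432  0.1644 -0.8817]
 [ 0.456   0.337   0.0528]]
0.55 [327. 216. 345. 235.] [[ 0.5202 -0.1325 -0.0037]
 [ 0.5689 -0.0768  0.0528]]
(array([83.9,  0.6, -2. ]), array([0.001, 0.006, 0.001]))
```

View pics/c7.png

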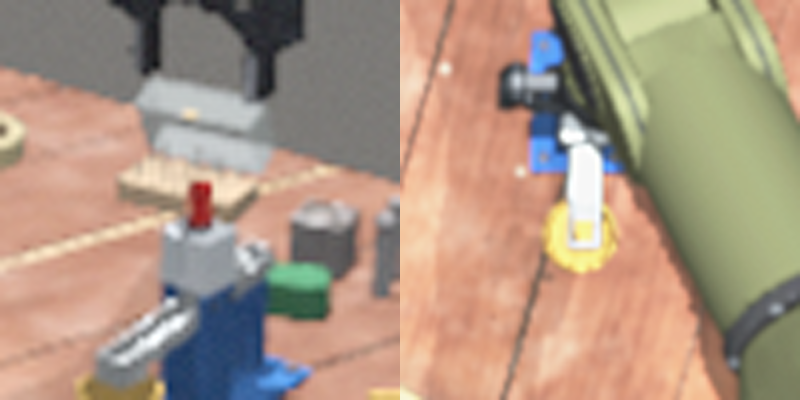

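carry_out:
  motion:
    - [[15,0,-0.5,0,0.003,0],[30,0.3,-1,0,0.006,0],[48,0.6,-1.5,0,0.006,0],[64,0.6,-2,0,0.006,0],[76,0.6,-2,0,0.006,0],[82,0.6,-2,0,0.006,0],[82,0.6,-2,0,0.006,0]]

```text
t: 12.15
position: [0.6346, -0.1065, 0.155]
tool_rot: [-0.013, 0.707, -0.012, -0.707]
force: [0.3, 0.2, 0.3]
grip_width: 0.996
```

carry_out:
  motion:
    - [[0,0,0,0,0,0],[0,0,0,0,0,0],[0,0,0,0,0,0],[0,0,0,0,0,0],[0,0,0,0,0,0],[0,0,0,0,0,0]]
  grip: 26

```text
t: 12.75
position: [0.6352, -0.1066, 0.1559]
tool_rot: [-0.013, 0.708, -0.012, -0.706]
force: [0.5, 0.1, 0.1]
grip_width: 0.303
```

```bash
python3 - <<'E'
from h import *
np.set_printoptions(precision=4,suppress=True)
o=arm.get_obs();print(o['qpos'],o['position'],o['force'],o['moment'],o['grip_width'])
im,d=arm.get_image("scene");im2,d2=arm.get_image("top")
print(rel([.634,-.1065,.154],Rt(-2,90,-1)))
cv2.imwrite("pics/c8.png",cv2.resize(im[175:225,325:375,::-1],(560,560),interpolation=cv2.INTER_CUBIC))
E
```

```text
[ 0.4374  0.8741 -0.6626  1.5611  0.6295  0.9267 -2.0432] [ 0.6352 -0.1066  0.1559] [0.4757 0.1314 0.1415] [0.0267 0.0032 0.0025] 0.3030066395504821
(array([ 1.8, -0. ,  1.1]), array([ 0.   , -0.002,  0.001]))
```

View pics/c8.png

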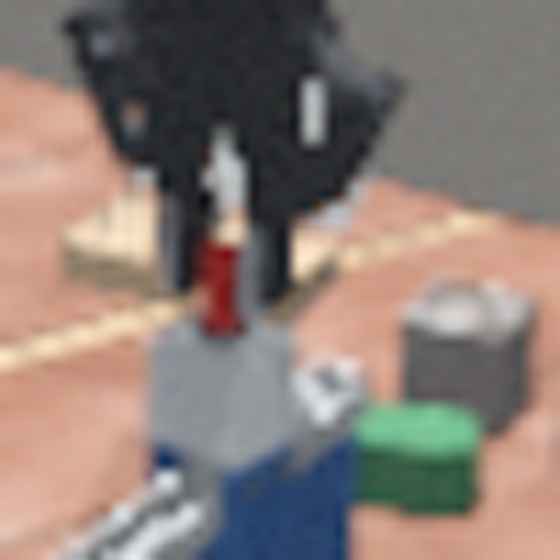

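carry_out:
  motion:
    - [[1,0,0,0,0,0],[1.5,0,0,0,0,0],[1.5,0,0,0,0,0],[1.5,0,0,0,0,0],[1.5,0,0,0,0,0],[1.5,0,0,0,0,0]]
  grip: 6

```text
t: 13.45
position: [0.6353, -0.1066, 0.1555]
tool_rot: [-0.013, 0.708, -0.012, -0.706]
force: [-2.1, -0.7, 8.1]
grip_width: 0.185
```

```bash
python3 - <<'E'
from h import *
np.set_printoptions(precision=4,suppress=True)
o=arm.get_obs();print(o['position'],o['force'],o['moment'],o['grip_width'])
p=o['position'];print(rel([p[0],p[1],p[2]+.03],Rt(-2,90,-1)))
E
```

```text
[ 0.6353 -0.1066  0.1555] [-2.0685 -0.6516  8.0972] [-0.1321  0.5125 -0.0113] 0.18470521927635564
(array([-30. ,  -0. ,  -0.1]), array([ 0.   , -0.003,  0.001]))
```

carry_out:
  motion:
    - [[-2,0,0,0,0,0],[-5,0,0,0,0,0],[-9,0,0,0,0,0],[-13,0,0,0,0,0],[-18,0,0,0,0,0],[-23,0,0,0,0,0],[-28,0,0,0,0,0],[-31,0,0,0,0,0]]

```text
t: 14.25
position: [0.6353, -0.1065, 0.186]
tool_rot: [-0.013, 0.708, -0.012, -0.706]
force: [0.2, 0.3, -0.8]
grip_width: 0.186
```

carry_out:
  motion:
    - [[0,0,0,0,0,0],[0,0,0,0,0,0],[0,0,0,0,0,0],[0,0,0,0,0,0],[0,0,0,0,0,0],[0,0,0,0,0,0],[0,0,0,0,0,0],[0,0,0,0,0,0]]

```text
t: 15.05
position: [0.6351, -0.1066, 0.1853]
tool_rot: [-0.013, 0.708, -0.012, -0.706]
force: [0.4, -0.3, -1.8]
grip_width: 0.191
```

```bash
python3 - <<'E'
from h import *
np.set_printoptions(precision=4,suppress=True)
o=arm.get_obs();print(o['position'],o['force'],o['moment'],o['grip_width'])
im,d=arm.get_image("scene");im2,d2=arm.get_image("top")
for cam in("scene","top"):
  for n in("ball0","cup","gate_pin"):
    for r in arm.regions_of(cam,n)[:6]:
        P=cloud(cam,d if cam=="scene" else d2,r['pixels']);print(cam,n,round(r['confidence'],2),np.round(r['box']),np.percentile(P,[2,98],axis=0).ravel() if len(P) else '')
cv2.imwrite("pics/c9.png",np.hstack([cv2.resize(im[175:255,305:385,::-1],(400,400),interpolation=cv2.INTER_CUBIC),cv2.resize(im2[165:245,300:380,::-1],(400,400),interpolation=cv2.INTER_CUBIC)]))
E
```

```text
[ 0.6351 -0.1066  0.1853] [ 0.4478 -0.3329 -1.7599] [-0.052   0.0078  0.0296] 0.1907157952888752
scene cup 0.65 [324. 235. 340. 246.] [ 0.5163 -0.1339  0.0077  0.5773 -0.076   0.0533]
scene cup 0.61 [261. 211. 273. 224.] [0.4823 0.2011 0.005  0.5424 0.2618 0.0528]
scene cup 0.54 [249. 219. 262. 237.] [0.3988 0.1634 0.0027 0.4571 0.2236 0.0535]
scene gate_pin 0.45 [342. 193. 346. 202.] [ 0.6233 -0.1131  0.1567  0.6375 -0.106   0.1867]
top cup 0.83 [233. 256. 254. 277.] [ 0.4012  0.1642 -0.004   0.4559  0.2218  0.0536]
top cup 0.74 [222. 229. 246. 243.] [ 0.4886  0.2011 -0.0039  0.5407  0.2584  0.0514]
top cup 0.73 [325. 218. 343. 232.] [ 0.5237 -0.1314 -0.0023  0.5686 -0.0771  0.0807]
top cup 0.55 [433. 195. 464. 210.] [ 0.5952 -0.5503  0.0021  0.6383 -0.4438  0.0145]
```

View pics/c9.png

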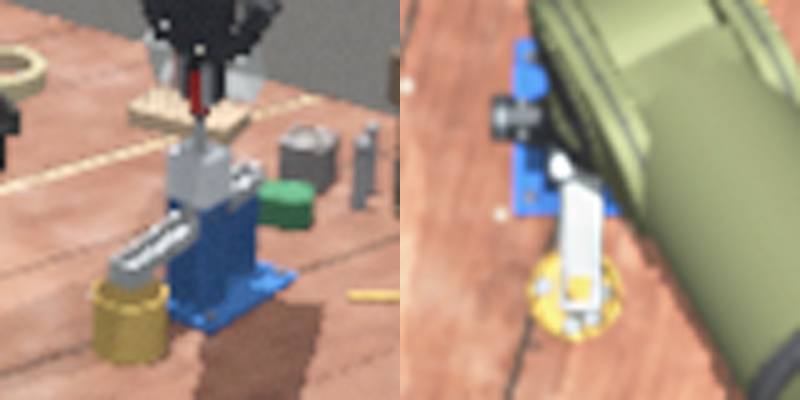

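carry_out:
  motion:
    - [[0,0,0,0,0,0],[0,0,0,0,0,0],[0,0,0,0,0,0],[0,0,0,0,0,0],[0,0,0,0,0,0],[0,0,0,0,0,0],[0,0,0,0,0,0],[0,0,0,0,0,0]]

```text
t: 16.25
position: [0.6351, -0.1066, 0.1853]
tool_rot: [-0.013, 0.708, -0.012, -0.706]
force: [0.2, -0.4, -1.2]
grip_width: 0.185
```

```bash
python3 - <<'E'
from h import *
np.set_printoptions(precision=4,suppress=True)
o=arm.get_obs();print(o['t'],o['position'],o['force'],o['moment'],o['grip_width'])
ims=[arm.get_image("top")[0].astype(np.float32) for _ in range(5)];im2=np.mean(ims,0)
im=np.mean([arm.get_image("scene")[0].astype(np.float32) for _ in range(3)],0)
s=np.load("scene0.npz")['im']
for cam in("top","scene"):
  for n in("ball0","ball1"):
    for r in arm.spot_point(cam,n)[:6]: print(cam,n,round(r['confidence'],2),r['location'])
z=lambda a,w,h:cv2.resize(a.astype(np.uint8)[:,:,::-1],(w,h),interpolation=cv2.INTER_CUBIC)
cv2.imwrite("pics/d1.png",np.hstack([z(im2[213:240,320:350],440,396),np.vstack([z(s[196:216,340:362],218,198),z(im[196:216,340:362],218,198)])]))
E
```

```text
16.25 [ 0.6351 -0.1066  0.1853] [ 0.1667 -0.4445 -1.2041] [-0.0045  0.012   0.0018] 0.18541923389100878
top ball0 0.56 [196.5, 337.4]
top ball1 0.56 [196.5, 337.4]
```

View pics/d1.png

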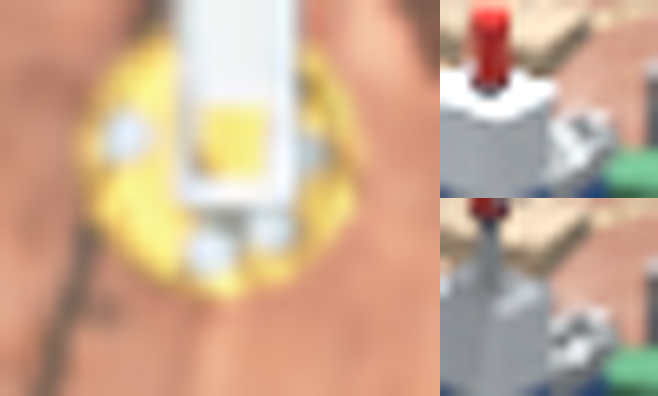

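```bash
python3 -c "
from plant import arm
print(arm.hand_in(),arm.get_obs()['t'])"
```

```text
the job is handed in; nothing more can be done
the job is handed in; nothing more can be done
```

The four balls are in the brass cup, and I handed the job in at about 17 s with the gripper still holding the pin up. I took the cup farthest to the robot's right, stood it under the spout and let go. I then gripped the red knob and drew the pin straight up about 30 mm: the tool rose from 0.1555 to 0.1853 m.

**Last checks:**
- **Balls:** the final top view shows four balls in the cup and the scene view shows the chute behind the gate cleared.
- **Pin:** the pin is upright with its shaft still in the bore. Over the last second the height and grip held steady and the wrist force was under 2 N.
- **Cup position:** the cup was within about 3–5 mm of the spout centre. The two cameras differed by a few mm on where things were.

**Disagreements:**
- The network reported no balls in the cup. It gave one "ball" at the bridge (top view, row 196, column 337, confidence 0.56). I took that as a false hit because all four are visible in the cup.
- The grip opening read about 2 mm too small on both the cup and the knob.
- On the way to the feeder the arm stopped about 16 mm short of one waypoint because of its reach. I corrected that before sliding the cup under the spout.

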